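# Count along the tabs and push the ring gauge into the third gap

## Task

Starting at the end of the blue divider rack that carries the red knob, run a shut fingertip along its row of sprung yellow tabs and flick the first, second and third in turn, counting off the gaps (filled ones count too), but none beyond the third. Then push the small loose steel ring gauge that lies in front of the rack over the table into that third gap until it rests against the back wall. Do not pick the ring up, leave everything else where it is, and finish clear of everything.

Things in the scene. Friction and masses are not known exactly. Their poses are not given: they have to be found in the camera images.
- rack: Fixed comb-shaped rack, no floor. Origin: on the table, mid of the mouth line (front ends of dividers); x runs into the gaps, y along the rack, z up. 7 dividers, 6 mm thick, 18 mm high, x = 0 to 32 mm, at y = +150, +100 .. -150 mm; 6 gaps 44 mm wide between, centres y = +125, +75 .. -125 mm. Back wall at x = 32 mm, 24 mm high
- tab_rail (a point): Middle of the top of the rail behind the back wall, at rack x = 50, y = 0, z = 20 mm; the rail (x = 38 to 62 mm) carries one sprung yellow tab behind each gap, 50 mm apart
- red_knob: Fixed red round knob, 22 mm across and 20 mm high, on one end of the rack: at rack y = +165 or -165 mm, it varies. Gaps and tabs are counted from this end. Origin: centre of its underside, 12 mm above the table (rack x = 24 mm); its top is 32 mm above the table. A grey one stands at the other end
- ring: The small loose steel ring gauge: flat ring 38 mm outside diameter, 12 mm high, lying flat on the table in front of the rack. Origin: centre of its underside. Pushed home in a gap, its centre lies at rack x = 13 mm and it stands 6 mm proud of the dividers
- bush: Loose bronze flanged bush, 34 mm across, 29 mm high, stored in the gap at rack y = +75 or -75 mm; bystander. Origin: centre of its underside
- loupe: Loose black loupe, 33 mm across, 32 mm high, stored in the gap at rack y = -75 or +75 mm; bystander. Origin: centre of its underside
- big_ring: Loose larger ring gauge, 50 mm across, 16 mm high, on the left of the table; bystander
- gear: Loose steel spur gear, 49 mm across, 18 mm high, on the right; bystander
- v_block: Loose steel V-block 40x42x34 mm, on the left; bystander
- plug: Loose plug gauge lying on the table, 92 mm long, 14 mm thick, on the right; bystander
- tab_1 (a joint): Sprung yellow tab behind the gap at rack y = +125 mm: upright plate 15 mm wide (x), 3 mm thick (y), at rack x = 50 mm, top 58 mm above the table, hinge 24 mm above it. Rad: 0 upright, positive leans to rack -y; bends to 1.35 either way with about 1 N at the top, springs back. A fingertip 45 mm above the table moving along the row bends it about 0.9 and passes over
- tab_2 (a joint): Sprung yellow tab behind the gap at rack y = +75 mm: upright plate 15 mm wide (x), 3 mm thick (y), at rack x = 50 mm, top 58 mm above the table, hinge 24 mm above it. Rad: 0 upright, positive leans to rack -y; bends to 1.35 either way with about 1 N at the top, springs back. A fingertip 45 mm above the table moving along the row bends it about 0.9 and passes over
- tab_3 (a joint): Sprung yellow tab behind the gap at rack y = +25 mm: upright plate 15 mm wide (x), 3 mm thick (y), at rack x = 50 mm, top 58 mm above the table, hinge 24 mm above it. Rad: 0 upright, positive leans to rack -y; bends to 1.35 either way with about 1 N at the top, springs back. A fingertip 45 mm above the table moving along the row bends it about 0.9 and passes over
- tab_4 (a joint): Sprung yellow tab behind the gap at rack y = -25 mm: upright plate 15 mm wide (x), 3 mm thick (y), at rack x = 50 mm, top 58 mm above the table, hinge 24 mm above it. Rad: 0 upright, positive leans to rack -y; bends to 1.35 either way with about 1 N at the top, springs back. A fingertip 45 mm above the table moving along the row bends it about 0.9 and passes over
- tab_5 (a joint): Sprung yellow tab behind the gap at rack y = -75 mm: upright plate 15 mm wide (x), 3 mm thick (y), at rack x = 50 mm, top 58 mm above the table, hinge 24 mm above it. Rad: 0 upright, positive leans to rack -y; bends to 1.35 either way with about 1 N at the top, springs back. A fingertip 45 mm above the table moving along the row bends it about 0.9 and passes over
- tab_6 (a joint): Sprung yellow tab behind the gap at rack y = -125 mm: upright plate 15 mm wide (x), 3 mm thick (y), at rack x = 50 mm, top 58 mm above the table, hinge 24 mm above it. Rad: 0 upright, positive leans to rack -y; bends to 1.35 either way with about 1 N at the top, springs back. A fingertip 45 mm above the table moving along the row bends it about 0.9 and passes over
Things that resemble listed ones, but are neither listed nor needed, are in the scene too. What is shaped like the ring but black or green is not meant.

How it is judged:
By the outcome, as a careful person would: the job done as asked, in the order asked, and still so for the second after the job is handed in, with the robot touching nothing.
It also fails if it takes over 58 s, if anything falls off the work surface, if the arm or the gripper's body presses on something with over 40 N, if the wrist force passes 120 N, or if a joint passes its speed limit or range.

## Robot

A 7-joint arm with a two-finger parallel gripper is mounted at the origin on a cart in front of the work surface, level with it; the furniture and walls round the work are solid. World frame = base frame: x ahead of the robot, y to its left, z up, the work surface at z = 0. Lengths are in m, angles in rad, forces in N, time in s.
With the tool pointing down it reaches from about 0.35 to 0.9 m from the base axis. Payload 8.1 kg.
Tool frame: the origin (TCP) lies between the finger pads; the fingertips stand 17 mm ahead of it and the grasp point (between the pads) lies 2 mm behind it; z points along the fingers, y is the direction in which the jaws open and shut (so a half turn about z gives the same grasp; the last joint's range is limited). The gripper opens to 92 mm and grips with 3 to 60 N. Pads are 19 mm wide; open, the fingers measure 130 mm over their backs; the gripper's body (75 mm by 190 mm) begins 47 mm behind the grasp point.
Start: joints at [1.053, 0.434, 0.025, 1.573, -0.012, 1.134, -0.075], TCP at [0.252, -0.572, 0.244] pointing down, gripper open.
Joint ranges: [-2.62, 2.62], [-0.44, 2.09], [-1.27, 1.32], [0.08, 2.57], [-1.32, 4.46], [0.12, 2], [-2.74, 2.74]. Speed limits (rad/s): [2.22, 2.22, 3.01, 3.01, 3.14, 3.14, 3.14].

## Interface

Orientations are given as a rotation vector (axis times angle).
In Python, from cell import arm gives the robot as it stands. The module is installed in compiled form; this text tells all that it offers.
- The arm moves only by the shell command python3 -m crank 'ROWS' [FORCE]. ROWS is JSON, a list of rows, each a list of 5 numbers: the opening, from 0 (shut) to 1 (fully open), then the shift along the world's x, y, z normalised to -1 to 1, where 1 is 40 cm, then the turn about the world's z normalised to -1 to 1, where 1 is 60 degrees. In form: [[fingers, tx, ty, tz, twist], ...]. A call has exactly 8 rows; each row shifts and turns the commanded pose from where the row before left it; what a row does not reach is not made up. A row lasts 1/12 s, in which the tool goes at most 41.7 mm and 7.16 degrees, less where a joint would pass 70% of its speed; a pose out of reach is approached as far as the arm can. A call with a number of a shift or a turn outside -1 to 1 is refused whole. A call with a gripper value outside its range is refused whole. The fingers move at their own pace and stop on an object; FORCE is the grip in N (left out, the last holds). Time passes only in rows, so rows that do not move let the fingers close, or fill a call up. It gives the time, the measured TCP pose, the force and the opening at its end, in the units of the state.
- arm.observe(): the state, without advancing time (a new reading comes with each control period).
- arm.get_image(name): name is "scene" or "top" or "wrist"; returns the picture (384x512x3 uint8, red, green, blue); there is no depth.
- arm.get_calibration(name): a dict with "intrinsics" (3x3 intrinsics, pixels), "distortion" ([k1, k2, p1, p2, k3] as OpenCV has them; the pictures are not rectified), "extrinsics" (4x4, takes a point from camera to world coordinates). Camera axes: x right, y down, z forward; pixel columns grow to the right and rows downward; lengths in m; the calibration is good to about 2 mm. A picture is of the moment at which its call begins: read the wrist's pose just before it. get_calibration takes no time and is no camera call; for the wrist camera it gives the pose at the moment of the call.
- arm.sign_off(): hands the job in, once; it reports no verdict.
The state is a dict: "clock": time; "joints": joint angles; "dq": joint speeds; "joint_efforts": joint torques, N m; "position": TCP position; "ee_rot": TCP orientation; "force": force on the tool from outside, world axes, zero at the start; "ft_torque": the same for the moment, N m; "width": opening from 0.0 (shut) to 1.0 (fully open).
Only numpy, scipy, OpenCV 4.12 (cv2) and the standard library are available. Lean on these libraries where they do the work, as an engineer would, in place of code of your own. Each camera call takes 0.05 s, during which the arm holds its last target.

## Working session

There is one attempt and no reset: what is moved stays moved. The work goes in short steps, Python scripts to look and compute and a shell command to move; the robot and the scene stay as the last step left them, time stands still between calls to the robot, and variables do not carry over. Pictures are saved under pics/ and viewed, and the job is handed in when it is done.

```bash
mkdir -p pics; ls
cat > h.py <<'E'
import numpy as np, cv2
from cell import arm
def snap(n,f):
    c=arm.get_calibration(n); im=arm.get_image(n); cv2.imwrite('pics/'+f+'.png',im[:,:,::-1]); 
    np.savez('pics/'+f+'.npz',im=im,K=c['intrinsics'],d=c['distortion'],T=c['extrinsics']); return im
def load(f):
    z=np.load('pics/'+f+'.npz'); return z['im'],z['K'],z['d'],z['T']
def ray(f,uv,z):
    im,K,d,T=load(f); p=cv2.undistortPoints(np.array(uv,float).reshape(-1,1,2),K,d).reshape(-1,2)
    D=np.c_[p,np.ones(len(p))]@T[:3,:3].T; o=T[:3,3]; s=(z-o[2])/D[:,2]; return o+D*s[:,None]
def proj(f,P):
    im,K,d,T=load(f); R=T[:3,:3].T; t=-R@T[:3,3]
    return cv2.projectPoints(np.array(P,float).reshape(-1,1,3),cv2.Rodrigues(R)[0],t,K,d)[0].reshape(-1,2)
E
python3 - <<'E'
from h import *
print(arm.observe())
snap('scene','s0'); snap('top','t0')
for n in('scene','top'): print(arm.get_calibration(n))
E
```

```text
pics
{'clock': 0.0, 'joints': array([ 1.05338166,  0.4352265 ,  0.0249863 ,  1.57412451, -0.01156876,
        1.13401367, -0.07504786]), 'dq': array([ 7.25176921e-05,  3.20666380e-04, -1.05581099e-03, -9.82848917e-05,
        2.28114941e-04,  2.04155635e-04, -6.43118027e-04]), 'joint_efforts': array([-2.02060750e-03, -6.67865539e+01,  9.84020345e-01, -3.14465475e+01,
       -6.04457804e-02,  4.25900705e-02,  1.36450003e-04]), 'position': array([ 0.25161602, -0.57156211,  0.24293234]), 'ee_rot': array([-3.07275504e+00, -6.46583589e-01,  8.00870377e-04]), 'force': array([ 0.26615228,  0.26212393, -0.7967209 ]), 'ft_torque': array([-0.04266642, -0.04645513,  0.01886278]), 'width': 0.9988331383950113}
{'intrinsics': array([[411.85449193,   0.        , 255.74750664],
       [  0.        , 411.85449193, 189.16944041],
       [  0.        ,   0.        ,   1.        ]]), 'distortion': array([-0.04125895,  0.        ,  0.        ,  0.        ,  0.        ]), 'extrinsics': array([[-0.58934744, -0.40594797,  0.69848109, -0.26345353],
       [-0.80784172,  0.28774236, -0.51438905,  0.61591126],
       [ 0.00783259, -0.86741604, -0.49752193,  0.65321011],
       [ 0.        ,  0.        ,  0.        ,  1.        ]])}
{'intrinsics': array([[499.16013056,   0.        , 260.75242788],
       [  0.        , 499.16013056, 192.38306644],
       [  0.        ,   0.        ,   1.        ]]), 'distortion': array([0.04197477, 0.        , 0.        , 0.        , 0.        ]), 'extrinsics': array([[ 0.01029539, -0.99502322,  0.09911001,  0.45159916],
       [-0.9999323 , -0.01078194, -0.00437482,  0.012492  ],
       [ 0.00542165, -0.09905826, -0.99506687,  1.44338099],
       [ 0.        ,  0.        ,  0.        ,  1.        ]])}
```

View pics/s0.png

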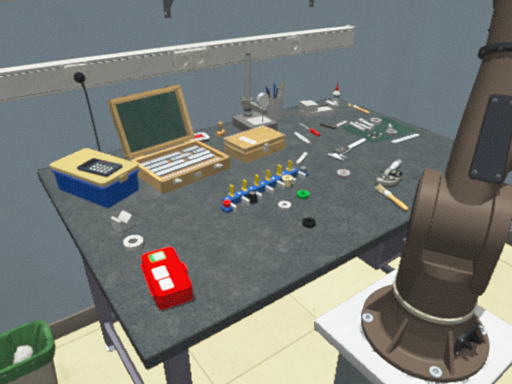

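View pics/t0.png

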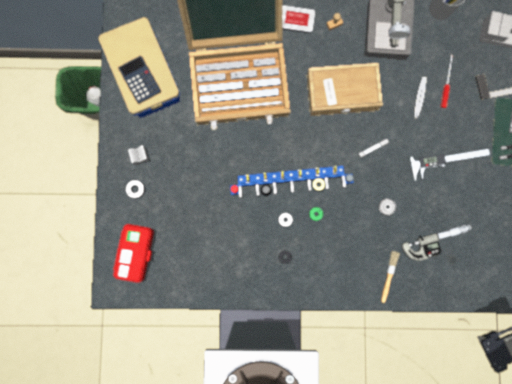

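The scene view shows the red knob at the left (+y) end of the rack, about top (235,188). In the top view a silver ring lies at (286,219), a green one at (316,214), a black one at (285,256) and a large one at (135,189). I'll enlarge that area.

Run:
```python
from h import *
im=load('t0')[0][150:270,220:360]; cv2.imwrite('pics/t0c.png',cv2.resize(im[:,:,::-1],None,fx=5.5,fy=5,interpolation=cv2.INTER_CUBIC)[:600])
im=load('s0')[0][150:240,200:330]; cv2.imwrite('pics/s0c.png',cv2.resize(im[:,:,::-1],None,fx=6,fy=6,interpolation=cv2.INTER_CUBIC)[:600])
im=load('t0')[0]; hsv=cv2.cvtColor(im,cv2.COLOR_RGB2HSV)
def comps(m,name,box,amin=4):
    n,l,s,c=cv2.connectedComponentsWithStats(m.astype(np.uint8))
    for i in range(1,n):
        u,v=c[i]
        if s[i,4]>=amin and box[0]<u<box[1] and box[2]<v<box[3]: print(name,c[i].round(2),s[i])
H,S,V=hsv[...,0],hsv[...,1],hsv[...,2]
b=(225,360,150,270)
comps((S>120)&((H<8)|(H>170)),'red',b)
comps((S>120)&(H>18)&(H<35)&(V>90),'yel',b)
comps((S>100)&(H>100)&(H<125),'blue',b,20)
comps((S<40)&(V>150),'white',b,6)
comps((S>120)&(H>45)&(H<80),'green',b,20)
```

```text
red [234.09 188.48] [231 185   7   8  44]
yel [334.75 169.  ] [334 168   2   3   4]
blue [289.7  176.02] [237 165 110  21 908]
white [316.33 167.83] [315 167   4   3   6]
white [336.  168.5] [336 166   1   6   6]
white [317.55 173.27] [316 170   4   6  11]
white [345.94 179.73] [342 175  11  12  66]
white [264.86 179.29] [264 178   3   3   7]
white [317.75 183.63] [307 178  22  13 163]
white [291.5 186.5] [290 181   4  12  40]
white [274.27 188.05] [272 183   5  11  41]
white [256.88 189.6 ] [255 184   5  12  42]
white [239.91 191.32] [238 186   4  12  34]
white [265.81 189.05] [264 187   5   5  21]
white [285.14 219.29] [278 212  15  15 164]
green [315.78 213.64] [310 207  13  14 121]
```

View pics/t0c.png

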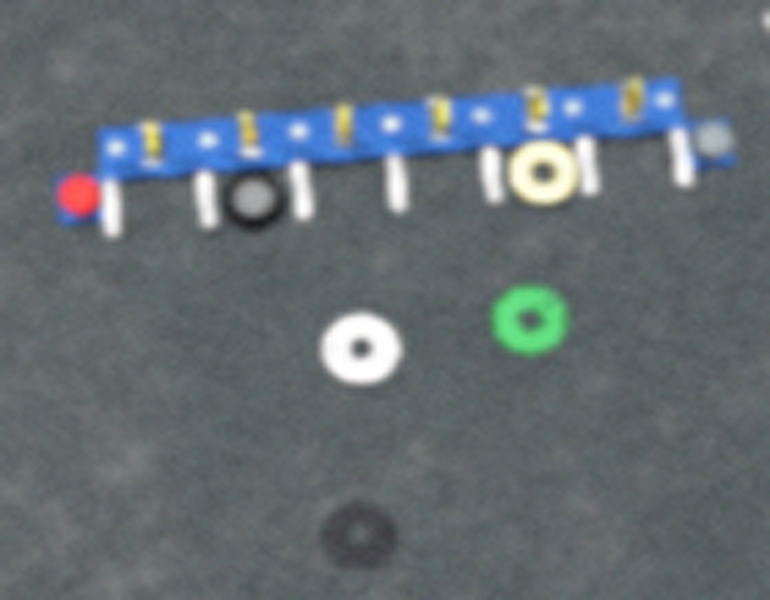

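View pics/s0c.png

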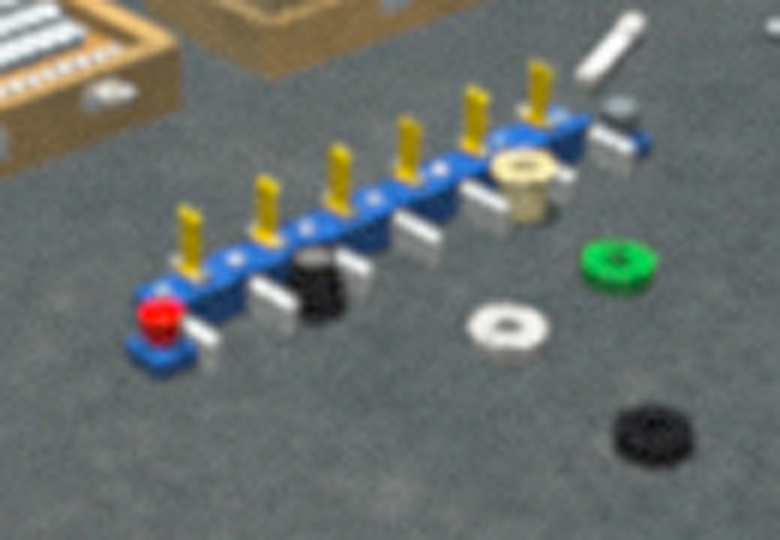

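Three rings could be meant: silver at top (286,219), green at (316,214) and black at (285,256). The silver one is the steel ring, because black and green are excluded, and the crop confirms it. The red knob is on the rack's +y side, so the third gap is rack y=+25, which is empty. The loupe sits in gap 2.

Run:
```python
from h import *
rk=ray('t0',[[234.1,188.5]],.032)[0]; gk=ray('t0',[[349.5,177.4]],.032)[0]
dv=ray('t0',[[239.91,191.32],[256.88,189.6],[274.27,188.05],[291.5,186.5]],.018)
print('red',rk,'grey',gk,np.linalg.norm(rk-gk)); print(dv, np.linalg.norm(dv[3]-dv[0]))
L=np.array([[24,165],[24,-165],[16,150],[16,100],[16,50],[16,0]])/1000.
W=np.vstack([rk,gk,dv])[:,:2]
Lc=L-L.mean(0);Wc=W-W.mean(0)
U,s,Vt=np.linalg.svd(Lc.T@Wc); R=(U@Vt).T; t=W.mean(0)-R@L.mean(0)
print('yaw',np.arctan2(R[1,0],R[0,0]),R,'t',t); print('res mm',(W-(L@R.T+t))*1000)
np.savez('rack.npz',R=R,t=t)
P=[[13,25,0],[50,125,58],[50,75,58],[50,25,58],[50,-25,58],[0,25,0],[50,175,45],[50,0,45]]
for p in P: print(p,(R@np.array(p[:2])/1000+t).round(4), proj('t0',[[*(R@np.array(p[:2])/1000+t),p[2]/1000]]),proj('s0',[[*(R@np.array(p[:2])/1000+t),p[2]/1000]]))
im=load('t0')[0]; g=(im[...,0]>140)&(abs(im[...,0].astype(int)-im[...,2])<30)
g=g.astype(np.uint8);g[:205]=0;g[235:]=0;g[:,:270]=0;g[:,300:]=0
c=cv2.findContours(g,0,2)[0]; c=max(c,key=cv2.contourArea); (u,v),r=cv2.minEnclosingCircle(c); print(u,v,r)
p=ray('t0',[[u,v],[u+r,v]],.012); print('ring top',p,2*np.linalg.norm(p[0]-p[1])); q=R.T@(p[0,:2]-t); print('ring in rack',q)
# ring in scene
im=load('s0')[0]; g=(im.min(2)>150).astype(np.uint8); g[:199]=0;g[210:]=0;g[:,:275]=0;g[:,295:]=0
c=max(cv2.findContours(g,0,2)[0],key=cv2.contourArea); x,y,w,h=cv2.boundingRect(c);print(x,y,w,h); print(ray('s0',[[x+w/2-.5,y+h/2-.5]],.012))
```

```text
red [0.60244553 0.08215875 0.032     ] grey [ 0.63780853 -0.24609556  0.032     ] 0.33015364961332516
[[ 0.59598636  0.06606075  0.018     ]
 [ 0.60147831  0.01742591  0.018     ]
 [ 0.60649747 -0.03247377  0.018     ]
 [ 0.61151451 -0.08195143  0.018     ]] 0.14882449561986175
yaw 0.10698771641298689 [[ 0.99428227 -0.10678373]
 [ 0.10678373  0.99428227]] t [ 0.5960677  -0.08418664]
res mm [[ 0.13436426 -0.27400021]
 [ 0.2587385  -0.41515792]
 [ 0.02769653 -0.60349246]
 [ 0.18046852  0.47577527]
 [-0.13956124  0.2902119 ]
 [-0.46170657  0.52666341]]
[13, 25, 0] [ 0.6063 -0.0579] [[282.8247031  188.87041312]] [[264.32768179 195.48800293]]
[50, 125, 58] [0.6324 0.0454] [[246.95519778 176.99006271]] [[231.4198536  185.25992648]]
[50, 75, 58] [ 0.6378 -0.0043] [[264.74457708 175.29187731]] [[244.23790135 179.90116162]]
[50, 25, 58] [ 0.6431 -0.054 ] [[282.51657557 173.59355633]] [[256.46849415 174.78922349]]
[50, -25, 58] [ 0.6485 -0.1037] [[300.27693206 171.89455757]] [[268.14817989 169.90866797]]
[0, 25, 0] [ 0.5934 -0.0593] [[283.27602326 193.29842765]] [[267.21575073 197.10021817]]
[50, 175, 45] [0.6271 0.0952] [[229.40815558 179.27095628]] [[218.14473123 194.76607973]]
[50, 0, 45] [ 0.6458 -0.0788] [[291.09176607 173.3799661 ]] [[262.30972303 175.99057001]]
285.0882263183594 219.36764526367188 7.473310947418213
ring top [[ 0.5171932  -0.06435672  0.012     ]
 [ 0.51742448 -0.08577898  0.012     ]] 0.04284700625037221
ring in rack [-0.07630601  0.02813905]
278 200 13 8
[[ 0.51975026 -0.06498826  0.012     ]]
```

Checks agree: the knob spacing is 330.2 mm against 330 expected, residuals are under 0.7 mm, and the two views put the ring about 2.5 mm apart. I'll use the narrow 19 mm side of the shut fingers along the row. First I travel high to above rack (50,160), which takes 24 rows at z 0.24.

```bash
python3 -m crank '[[0,0.039,0.068,0,0.05],[0,0.039,0.068,0,0.05],[0,0.039,0.068,0,0.05],[0,0.039,0.068,0,0.05],[0,0.039,0.068,0,0.05],[0,0.039,0.068,0,0.05],[0,0.039,0.068,0,0.05],[0,0.039,0.068,0,0.05]]' 20
python3 -m crank '[[0,0.039,0.068,0,0.05],[0,0.039,0.068,0,0.05],[0,0.039,0.068,0,0.05],[0,0.039,0.068,0,0.05],[0,0.039,0.068,0,0.05],[0,0.039,0.068,0,0.05],[0,0.039,0.068,0,0.05],[0,0.039,0.068,0,0.05]]'
python3 -m crank '[[0,0.039,0.068,0,0.05],[0,0.039,0.068,0,0.05],[0,0.039,0.068,0,0.05],[0,0.039,0.068,0,0.05],[0,0.039,0.068,0,0.05],[0,0.039,0.068,0,0.05],[0,0.039,0.068,0,0.05],[0,0,0,0,0]]'
cat > st.py <<'E'
from h import *
from scipy.spatial.transform import Rotation as Ro
z=np.load('rack.npz'); o=arm.observe(); M=Ro.from_rotvec(o['ee_rot']).as_matrix(); p=o['position']
print('t',o['clock'],'pos',p.round(4),'rack mm',(z['R'].T@(p[:2]-z['t'])*1000).round(1),'xang',np.degrees(np.arctan2(M[1,0],M[0,0])).round(2),'down',M[:,2].round(3),'F',o['force'].round(1),'w',o['width'])
E
python3 st.py
```

```text
clock: 0.77
position: [0.377, -0.3529, 0.2435]
ee_rot: [-2.871, -1.275, 0.001]
force: [0.8, -0.3, -0.0]
width: 0.47
clock: 1.43
position: [0.5017, -0.1354, 0.2436]
ee_rot: [-2.543, -1.844, 0.0]
force: [1.1, -0.1, -0.5]
width: 0.009
clock: 2.1
position: [0.6119, 0.0608, 0.2433]
ee_rot: [-2.154, -2.283, -0.006]
force: [0.0, 0.4, 1.2]
width: 0.004
t 2.1 pos [0.6119 0.0608 0.2433] rack mm [ 31.2 142.5] xang 93.33 down [ 0.     0.005 -1.   ] F [0.  0.4 1.2] w 0.003797009569840756
```

```bash
python3 -m crank '[[0,0.021,0.024,-0.05,0.047],[0,0.021,0.024,-0.05,0],[0,0,0,-0.05,0],[0,0,0,-0.05,0],[0,0,0,0,0],[0,0,0,0,0],[0,0,0,0,0],[0,0,0,0,0]]'; python3 st.py
python3 - <<'E'
from h import *
snap('wrist','w1'); snap('scene','s1')
im=load('s1')[0][110:240,180:340]; cv2.imwrite('pics/s1c.png',cv2.resize(im[:,:,::-1],None,fx=4.5,fy=4.5,interpolation=cv2.INTER_CUBIC))
E
```

```text
clock: 2.77
position: [0.6282, 0.0728, 0.1653]
ee_rot: [2.11, 2.326, 0.003]
force: [0.6, -0.4, 1.0]
width: 0.007
t 2.7667 pos [0.6282 0.0728 0.1653] rack mm [ 48.7 152.7] xang 95.56 down [ 0.002  0.    -1.   ] F [ 0.6 -0.4  1. ] w 0.007430305461457755
```

View pics/w1.png

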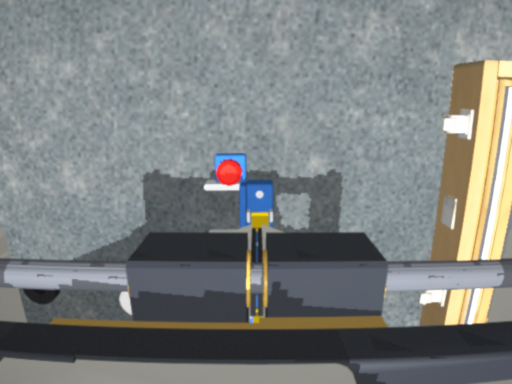

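View pics/s1c.png

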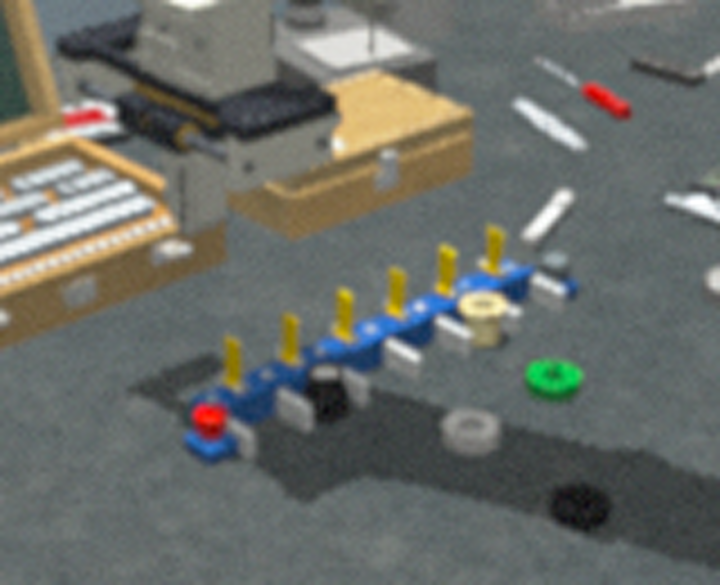

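Run:
```python
from h import *
z=np.load('rack.npz')
im=load('w1')[0]; hsv=cv2.cvtColor(im,cv2.COLOR_RGB2HSV)
m=((hsv[...,1]>150)&((hsv[...,0]<8)|(hsv[...,0]>172))).astype(np.uint8)
n,l,s,c=cv2.connectedComponentsWithStats(m); i=1+s[1:,4].argmax(); print(c[i],s[i])
p=ray('w1',[c[i]],.032)[0]; print(p,'rack',z['R'].T@(p[:2]-z['t'])*1000)
m=((hsv[...,1]>150)&(hsv[...,0]>20)&(hsv[...,0]<32)&(hsv[...,2]>120)).astype(np.uint8)
n,l,s,c=cv2.connectedComponentsWithStats(m)
for i in range(1,n):
  if s[i,4]>20: p=ray('w1',[c[i]],.058)[0]; print('yel',c[i],s[i],z['R'].T@(p[:2]-z['t'])*1000)
T=load('w1')[3]; print(T[:3,3])
cv2.imwrite('pics/w1c.png',cv2.resize(im[140:340,160:360,::-1],None,fx=3,fy=3))
```

```text
[228.52291667 172.1625    ] [216 160  25  25 480]
[0.60377584 0.08328839 0.032     ] rack [ 25.54767648 165.69434763]
yel [259.00896861 219.632287  ] [252 213  16  18 223] [ 50.51426261 132.90468707]
yel [248.35714286 257.92857143] [247 252   4  13  28] [41.55894002 99.69219794]
yel [264.7 263.5] [264 255   2  21  30] [54.887134   94.47499059]
yel [247.91666667 297.22222222] [247 290   3  15  36] [40.53075798 62.5987701 ]
yel [264.59259259 298.11111111] [264 290   2  16  27] [54.71941134 61.55473703]
yel [257.31428571 319.58571429] [254 315   9  11  70] [48.31817695 39.79680185]
[0.62057264 0.14475828 0.30566098]
```

View pics/w1c.png

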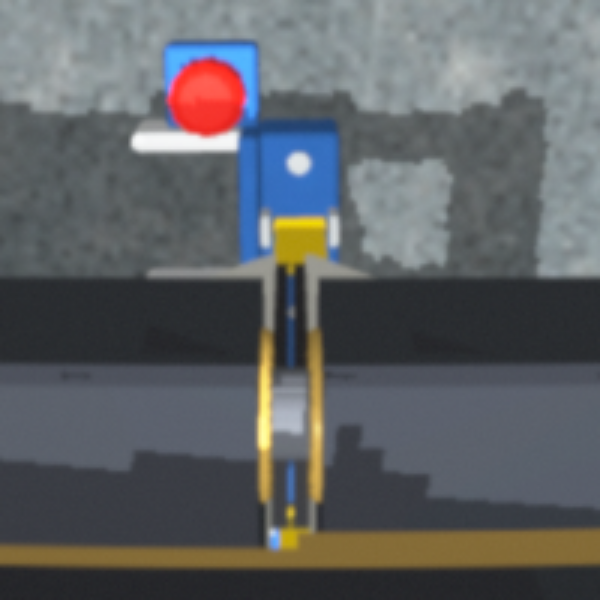

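Wrist view: the knob's at (229,172), giving rack (25.5,165.7) against (24,165), so the fix holds. The yellow tab 1 at (259,219) lies in line with the fingers. I'll descend beside tab 1.

```bash
python3 -m crank '[[0,0.002,0.013,-0.05,0.01],[0,0,0,-0.05,0],[0,0,0,-0.05,0],[0,0,0,-0.05,0],[0,0,0,-0.05,0],[0,0,0,-0.008,0],[0,0,0,0,0],[0,0,0,0,0]]'; python3 st.py
python3 - <<'E'
from h import *
snap('scene','s2')
im=load('s2')[0][130:230,190:330]; cv2.imwrite('pics/s2c.png',cv2.resize(im[:,:,::-1],None,fx=5.5,fy=5.5,interpolation=cv2.INTER_CUBIC))
E
```

```text
clock: 3.53
position: [0.6289, 0.0782, 0.0617]
ee_rot: [2.098, 2.337, 0.002]
force: [-0.1, -0.3, -0.3]
width: 0.005
t 3.5333 pos [0.6289 0.0782 0.0617] rack mm [ 50. 158.] xang 96.18 down [ 0.001  0.    -1.   ] F [-0.1 -0.3 -0.3] w 0.005471631478314839
```

View pics/s2c.png

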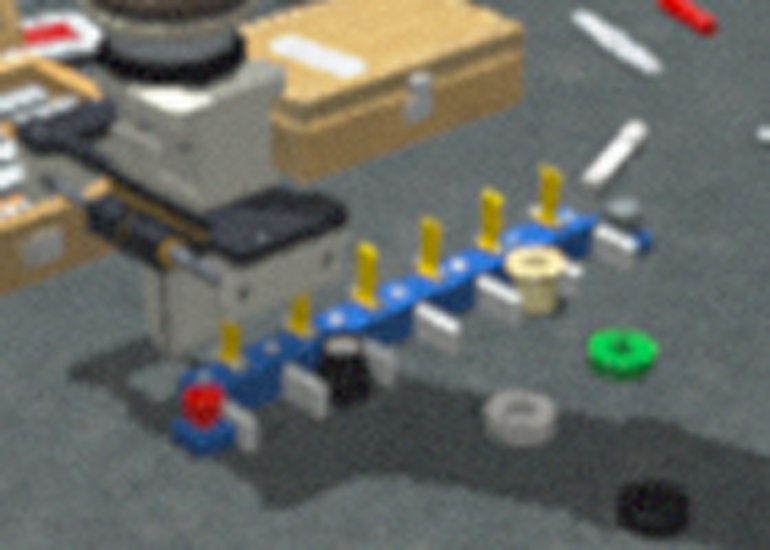

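Run:
```python
from h import *
z=np.load('rack.npz');R,t=z['R'],z['t']
for h in (.045,.064,.111):
  for a in((50-95,158-37),(50-95,158+37),(50+95,158+37),(50+95,158-37),(50,158)):
    q=proj('s2',[[*(R@np.array(a)/1000+t),h]])[0]; print(h,a,((q-[190,130])*5.5).round())
```

```text
0.045 (-45, 121) [352. 391.]
0.045 (-45, 195) [241. 443.]
0.045 (145, 195) [ 20. 302.]
0.045 (145, 121) [128. 260.]
0.045 (50, 158) [180. 345.]
0.064 (-45, 121) [352. 360.]
0.064 (-45, 195) [240. 411.]
0.064 (145, 195) [ 17. 272.]
0.064 (145, 121) [126. 230.]
0.064 (50, 158) [179. 314.]
0.111 (-45, 121) [352. 279.]
0.111 (-45, 195) [238. 327.]
0.111 (145, 195) [ 11. 195.]
0.111 (145, 121) [122. 155.]
0.111 (50, 158) [176. 235.]
```

Projecting the body and fingertip confirms that the block in view is just the body at its expected height, and the fingertip is at 45 mm beside tab 1. Now I sweep along rack −y.

```bash
python3 -m crank '[[0,0.0026,-0.0242,0,0],[0,0.0026,-0.0242,0,0],[0,0.0026,-0.0242,0,0],[0,0.0026,-0.0242,0,0],[0,0.0026,-0.0242,0,0],[0,0.0026,-0.0242,0,0],[0,0,0,0,0],[0,0,0,0,0]]'; python3 st.py
python3 - <<'E'
from h import *
snap('scene','s3');snap('wrist','w3')
im=load('s3')[0][130:230,190:330]; cv2.imwrite('pics/s3c.png',cv2.resize(im[:,:,::-1],None,fx=5.5,fy=5.5,interpolation=cv2.INTER_CUBIC))
E
```

```text
clock: 4.25
position: [0.6347, 0.0181, 0.0606]
ee_rot: [2.1, 2.335, -0.001]
force: [0.0, -1.8, 2.2]
width: 0.007
t 4.25 pos [0.6347 0.0181 0.0606] rack mm [49.4 97.6] xang 96.06 down [ 0.    -0.001 -1.   ] F [ 0.  -1.8  2.2] w 0.00735002544657915
```

View pics/s3c.png

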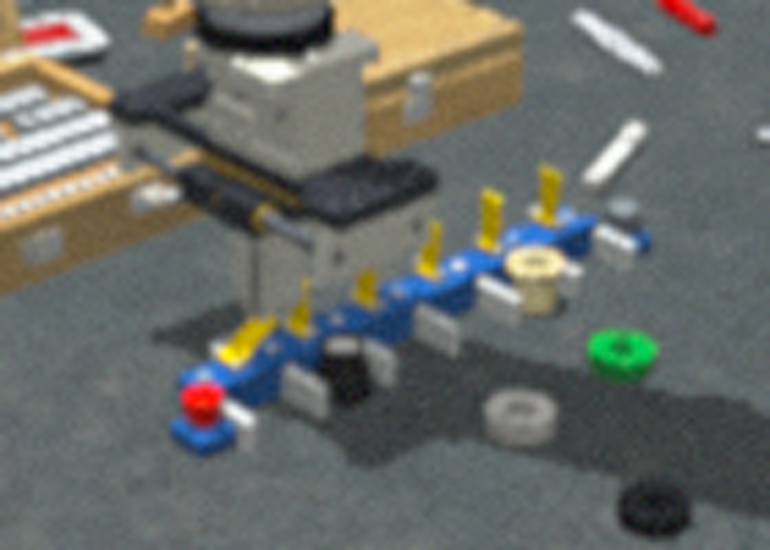

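View pics/w3.png

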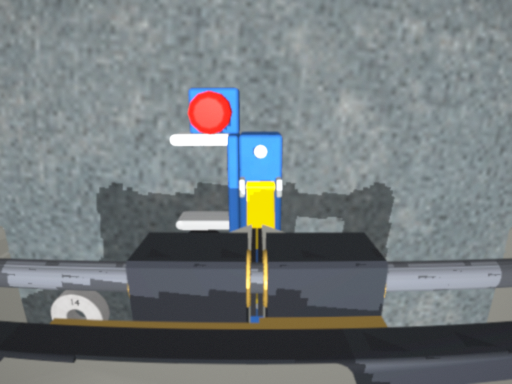

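Tab 1 is bent flat under the fingertip, as it should be. In the wrist view it leans at (260,203), with the finger past it. I'll continue over tabs 2 and 3.

```bash
python3 -m crank '[[0,0.0028,-0.0242,0,0],[0,0.0028,-0.0242,0,0],[0,0.0026,-0.0242,0.001,0],[0,0.0026,-0.0242,0.001,0],[0,0.0026,-0.0242,0,0],[0,0.0026,-0.0242,0,0],[0,0.0026,-0.0242,0,0],[0,0,0,0,0]]';python3 st.py;  python3 -m crank '[[0,0.0026,-0.0242,0,0],[0,0.0026,-0.0242,0,0],[0,0.0024,-0.022,0,0],[0,0,0,0,0],[0,0,0,0,0],[0,0,0,0,0],[0,0,0,0,0],[0,0,0,0,0]]'; python3 st.py
python3 - <<'E'
from h import *
snap('scene','s4');snap('wrist','w4')
im=load('s4')[0][130:230,190:330]; cv2.imwrite('pics/s4c.png',cv2.resize(im[:,:,::-1],None,fx=5.5,fy=5.5,interpolation=cv2.INTER_CUBIC))
E
```

```text
clock: 5.02
position: [0.6421, -0.0515, 0.0611]
ee_rot: [2.102, 2.334, -0.002]
force: [0.3, -0.1, -0.5]
width: 0.004
t 5.0167 pos [ 0.6421 -0.0515  0.0611] rack mm [49.2 27.6] xang 95.99 down [-0.    -0.002 -1.   ] F [ 0.3 -0.1 -0.5] w 0.003828797202648839
clock: 5.68
position: [0.6452, -0.0758, 0.0616]
ee_rot: [2.098, 2.338, 0.0]
force: [0.2, -1.7, 2.8]
width: 0.006
t 5.6833 pos [ 0.6452 -0.0758  0.0616] rack mm [49.7  3.1] xang 96.21 down [ 0.001 -0.    -1.   ] F [ 0.2 -1.7  2.8] w 0.005928258310889297
```

View pics/s4c.png

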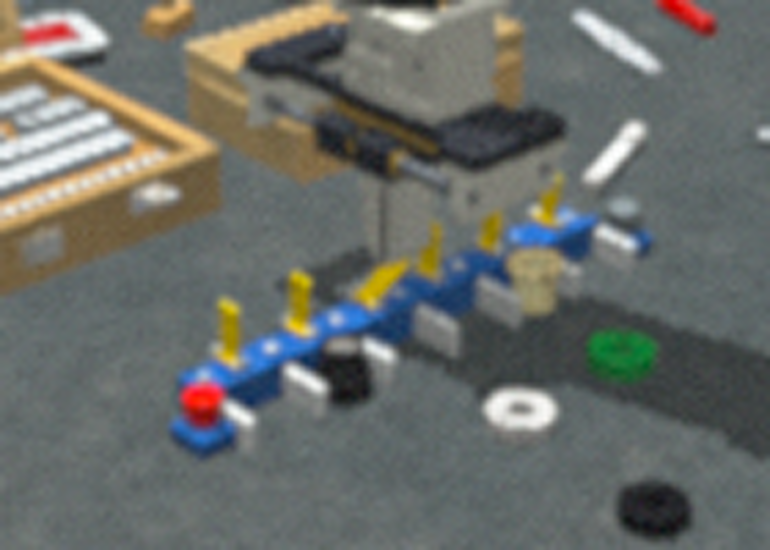

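View pics/w4.png

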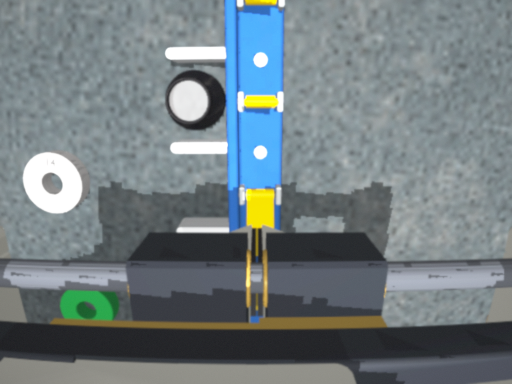

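Tabs 1 and 2 are back upright at wrist (260,2) and (260,102). Tab 3 is bent under the finger at (260,207), and tab 4 is untouched. I'll lift straight up and use this picture to measure the ring at (52,183).

```bash
python3 -m crank '[[0,0,0.0,0.05,0],[0,0,0,0.09,0],[0,0,0,0.09,0],[0,0,0,0.05,0],[0,0,0,0,0],[0,0,0,0,0],[0,0,0,0,0],[0,0,0,0,0]]';python3 st.py
python3 - <<'E'
from h import *
z=np.load('rack.npz'); R,t=z['R'],z['t']
snap('scene','s5');snap('top','t5');snap('wrist','w5')
im=load('s5')[0][130:230,190:330]; cv2.imwrite('pics/s5c.png',cv2.resize(im[:,:,::-1],None,fx=5.5,fy=5.5,interpolation=cv2.INTER_CUBIC))
im=load('w4')[0]; g=cv2.inRange(im,(190,190,190),(255,255,255)); g[:140]=0;g[225:]=0;g[:,100:]=0
c=max(cv2.findContours(g,0,2)[0],key=cv2.contourArea); (u,v),r=cv2.minEnclosingCircle(c)
p=ray('w4',[[u,v],[u+r,v],[u,v+r]],.012);print((u,v,r),p[0],'dia',2*np.linalg.norm(p[0]-p[1]),2*np.linalg.norm(p[0]-p[2]),'rack',R.T@(p[0,:2]-t)*1000)
# dividers near third gap seen in w4
g=cv2.inRange(im,(200,200,200),(255,255,255)); g[:,:160]=0; g[:,228:]=0
n,l,s,c=cv2.connectedComponentsWithStats(g)
for i in range(1,n):
  if s[i,4]>100: p=ray('w4',[c[i]],.018)[0]; print('div',c[i],s[i],R.T@(p[:2]-t)*1000)
E
```

```text
clock: 6.45
position: [0.6439, -0.0758, 0.1717]
ee_rot: [-2.096, -2.337, 0.003]
force: [-0.0, 0.3, 1.0]
width: 0.006
t 6.45 pos [ 0.6439 -0.0758  0.1717] rack mm [48.5  3.2] xang 96.21 down [-0.003  0.    -1.   ] F [-0.   0.3  1. ] w 0.005826162656752491
(52.35139465332031, 182.30186462402344, 32.34916305541992) [ 0.51926615 -0.06421606  0.012     ] dia 0.04148232611059304 0.04214857210803887 rack [-74.22988931  28.05755032]
div [195.07744565  52.70108696] [165  46  61  14 736] [17.38831489 98.96636269]
div [188.5017762  100.23445826] [ 171   81   36   39 1126] [12.96408727 74.74723598]
div [198.6935725  147.48281016] [170 142  58  12 669] [17.45366043 49.28739137]
div [202.29365079 229.01984127] [177 227  51   5 252] [17.41201612  1.02171372]
```

View pics/s5c.png

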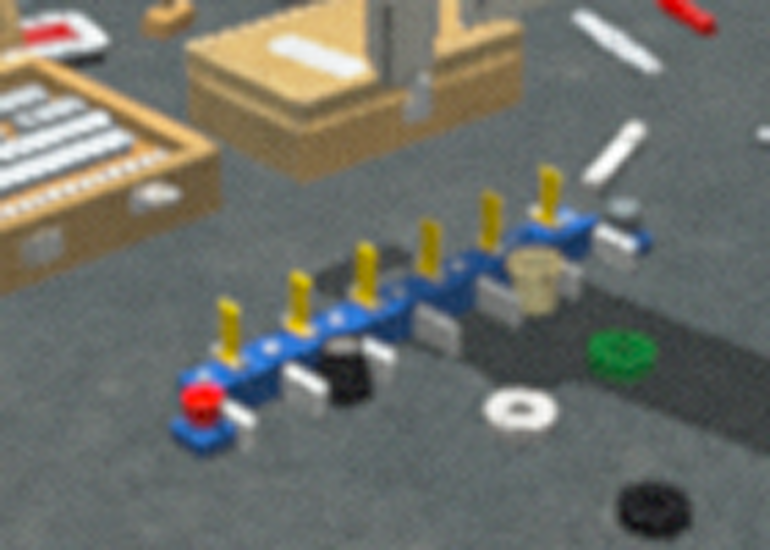

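View pics/w5.png

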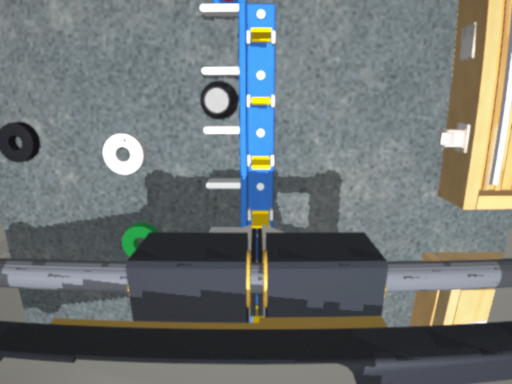

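All six tabs are upright. The ring is at rack (−75,28), with no change from the earlier views. Next I turn the jaws along the rack, opened 14 mm so they make a cradle, and go behind the ring while staying high.

```bash
python3 -m crank '[[0,-0.0274,0.001,0,-0.094],[0,-0.0274,0.001,0,-0.094],[0,-0.0274,0.001,0,-0.094],[0,-0.0274,0.001,0,-0.094],[0,-0.0274,0.001,0,-0.094],[0,-0.0274,0.001,0,-0.094],[0,-0.0274,0.001,0,-0.094],[0.15,-0.0274,0.001,0,-0.094]]'
python3 -m crank '[[0.15,-0.0274,0.001,0,-0.094],[0.15,-0.0274,0.001,0,-0.094],[0.15,-0.0274,0.001,0,-0.094],[0.15,-0.0274,0.001,0,-0.094],[0.15,-0.0274,0.001,0,-0.094],[0.15,-0.0274,0.001,0,-0.094],[0.15,-0.0274,0.001,0,-0.094],[0.15,-0.0274,0.001,0,-0.094]]'
python3 -m crank '[[0.15,0,0,0,0],[0.15,0,0,0,0],[0.15,0,0,0,0],[0.15,0,0,0,0],[0.15,0,0,0,0],[0.15,0,0,0,0],[0.15,0,0,0,0],[0.15,0,0,0,0]]'
python3 st.py
python3 - <<'E'
from h import *
snap('wrist','w6')
E
```

```text
clock: 7.27
position: [0.5565, -0.0727, 0.1728]
ee_rot: [-2.838, -1.347, 0.001]
force: [-0.1, 0.4, -0.1]
width: 0.041
clock: 7.93
position: [0.4688, -0.0695, 0.1729]
ee_rot: [-3.138, -0.155, 0.001]
force: [-0.4, 0.6, -0.2]
width: 0.15
clock: 8.6
position: [0.4697, -0.0697, 0.1733]
ee_rot: [-3.137, -0.163, 0.0]
force: [0.2, -0.1, -0.5]
width: 0.15
t 8.6 pos [ 0.4697 -0.0697  0.1733] rack mm [-124.1   27.9] xang 5.96 down [-0.  0. -1.] F [ 0.2 -0.1 -0.5] w 0.14978496666343658
```

View pics/w6.png

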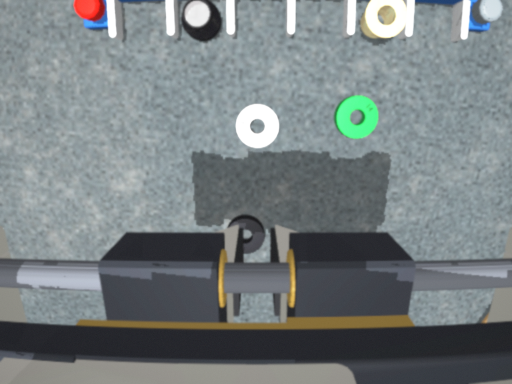

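Wrist view: the silver ring is at (258,126), directly ahead of the jaws. The black ring at (247,233) is near the descent spot, so I'll measure its clearance and update both.

Run:
```python
from h import *
z=np.load('rack.npz'); R,t=z['R'],z['t']; rk=lambda p:(R.T@(p[:2]-t)*1000).round(1)
im=load('w6')[0]; g=cv2.inRange(im,(190,190,190),(255,255,255)); g[:95]=0;g[160:]=0;g[:,:220]=0;g[:,290:]=0
c=max(cv2.findContours(g,0,2)[0],key=cv2.contourArea); (u,v),r=cv2.minEnclosingCircle(c)
p=ray('w6',[[u,v],[u+r,v]],.012);print((u,v,r),p[0],'dia',2*np.linalg.norm(p[0]-p[1]),'rack',rk(p[0]))
f='t5';im=load(f)[0]; g=cv2.inRange(im,(0,0,0),(45,45,45)); 
for f,uv in(('w6',(246,231)),('t0',(285.2,256.5)),('s0',(308.5,222))): print(f,rk(ray(f,[uv],.012)[0]))
for f,uv in(('w6',(357,117)),): print('green',f,rk(ray(f,[uv],.012)[0]))
# dividers 3,4
for uv in((171,17),(231,17),(291,17),(351,17)): print('div',rk(ray('w6',[uv],.018)[0]))
```

```text
(257.11376953125, 125.40119934082031, 22.196022033691406) [ 0.51859663 -0.06533253  0.012     ] dia 0.039504034316013986 rack [-75.  27.]
w6 [-175.7   38. ]
t0 [-181.3   38.6]
s0 [-186.4   45.9]
green w6 [-67.4 -62.1]
div [15.  97.7]
div [14.  48.2]
div [14. -1.]
div [ 14.7 -50.6]
```

The black ring's near edge is about 20 mm behind the fingers, so I descend 5 mm further forward.

```bash
python3 -m crank '[[0.15,0.0125,0.001,-0.054,0.003],[0.15,0,0,-0.054,0],[0.15,0,0,-0.054,0],[0.15,0,0,-0.054,0],[0.15,0,0,-0.054,0],[0.15,0,0,-0.054,0],[0.15,0,0,-0.054,0],[0.15,0,0,0,0]]'; python3 st.py
python3 - <<'E'
from h import *
snap('wrist','w7');snap('scene','s7')
im=load('s7')[0][130:230,190:330]; cv2.imwrite('pics/s7c.png',cv2.resize(im[:,:,::-1],None,fx=5.5,fy=5.5,interpolation=cv2.INTER_CUBIC))
E
```

```text
clock: 9.32
position: [0.4726, -0.0691, 0.0191]
ee_rot: [-3.136, -0.168, 0.008]
force: [0.3, 0.1, 0.3]
width: 0.148
t 9.3167 pos [ 0.4726 -0.0691  0.0191] rack mm [-121.2   28.2] xang 6.14 down [-0.005  0.    -1.   ] F [0.3 0.1 0.3] w 0.14832440723905033
```

View pics/w7.png

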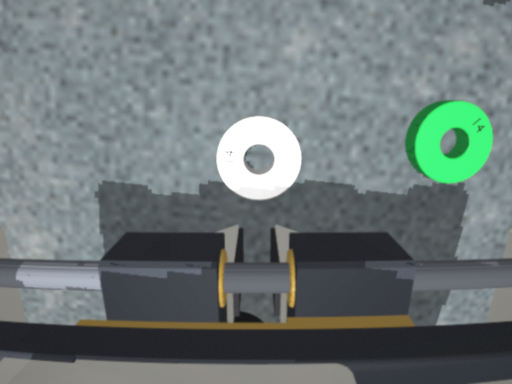

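View pics/s7c.png

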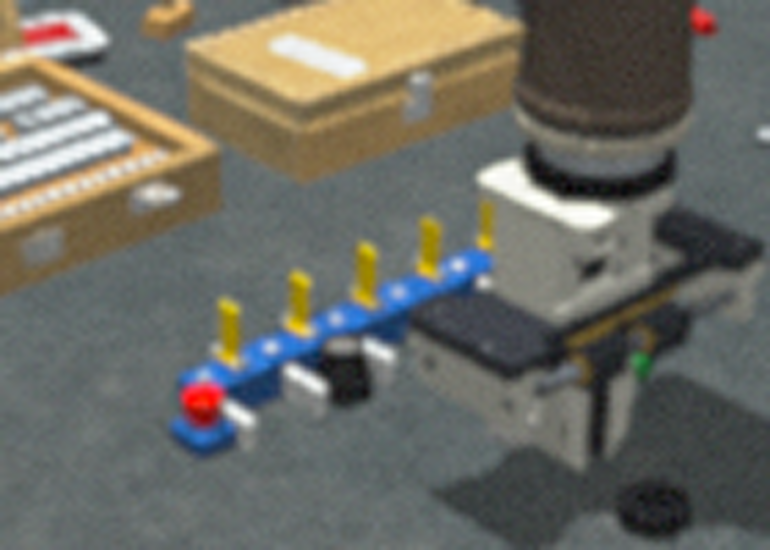

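```bash
python3 -m crank '[[0.15,0.0155,0.0011,0.005,0],[0.15,0.0155,0.0011,0,0],[0.15,0.0155,0.0011,0,0],[0.15,0.0155,0.0011,0,0],[0.15,0.0155,0.0011,0,0],[0.15,0.0155,0.0011,0,0],[0.15,0.0155,0.0011,0,0],[0.15,0,0,0,0]]'; python3 st.py
python3 - <<'E'
from h import *
snap('wrist','w8')
E
```

```text
clock: 10.08
position: [0.5198, -0.0659, 0.0243]
ee_rot: [-3.137, -0.168, -0.003]
force: [0.5, 0.1, 0.5]
width: 0.149
t 10.0833 pos [ 0.5198 -0.0659  0.0243] rack mm [-73.8  26.3] xang 6.13 down [ 0.002  0.    -1.   ] F [0.5 0.1 0.5] w 0.14873931452079378
```

View pics/w8.png

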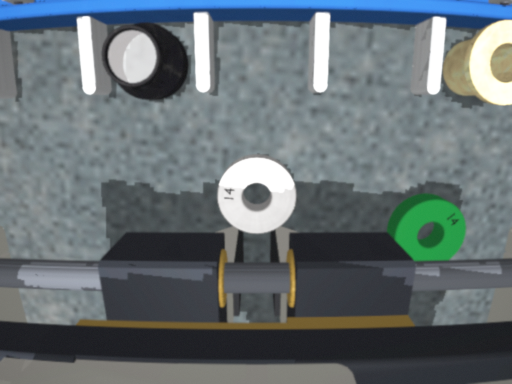

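The ring sits in the cradle at (257,195). The gap-3 dividers are at columns 203 and 321, so the ring is about 2 mm left of centre. I'll push on with a 2 mm correction.

```bash
python3 -m crank '[[0.15,0.018,0.0005,-0.006,0],[0.15,0.018,0.0005,0,0],[0.15,0.018,0.0012,0,0],[0.15,0.018,0.0015,0,0],[0.15,0.018,0.0019,0,0],[0.15,0.018,0.0019,0,0],[0.15,0.018,0.0019,0,0],[0.15,0,0,0,0]]'; python3 st.py
python3 - <<'E'
from h import *
snap('wrist','w9')
E
```

```text
clock: 10.8
position: [0.5705, -0.062, 0.0219]
ee_rot: [-3.137, -0.168, -0.003]
force: [0.7, 0.4, -0.1]
width: 0.149
t 10.8 pos [ 0.5705 -0.062   0.0219] rack mm [-23.1  24.8] xang 6.14 down [ 0.002  0.    -1.   ] F [ 0.7  0.4 -0.1] w 0.1493099443312388
```

View pics/w9.png

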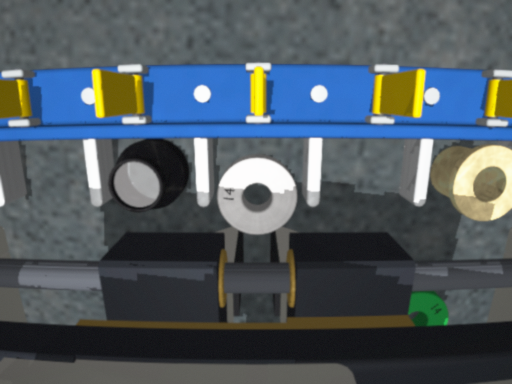

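The ring at (257,195) is centred between the dividers (inner edges 213 and 307). Now the final slow push, watching the force.

```bash
python3 -m crank '[[0.15,0.005,0.0005,0,0],[0.15,0.005,0.0005,0,0],[0.15,0.005,0.0005,0,0],[0.15,0.004,0.0004,0,0],[0.15,0,0,0,0],[0.15,0,0,0,0],[0.15,0,0,0,0],[0.15,0,0,0,0]]'; python3 st.py
python3 - <<'E'
from h import *
snap('wrist','w10')
E
```

```text
clock: 11.52
position: [0.576, -0.0616, 0.0218]
ee_rot: [3.137, 0.168, 0.0]
force: [-0.2, -0.4, 0.4]
width: 0.149
t 11.5167 pos [ 0.576  -0.0616  0.0218] rack mm [-17.5  24.6] xang 6.12 down [ 0. -0. -1.] F [-0.2 -0.4  0.4] w 0.14938906534546162
```

View pics/w10.png

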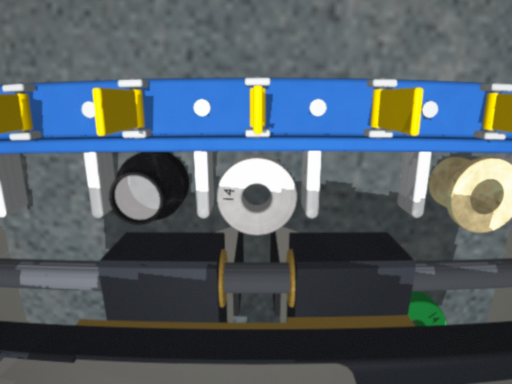

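```bash
python3 -m crank '[[0.15,0.003,0.0003,0,0],[0.15,0.003,0.0003,0,0],[0.15,0.002,0.0002,0,0],[0.15,0,0,0,0],[0.15,0,0,0,0],[0.15,0,0,0,0],[0.15,0,0,0,0],[0.15,0,0,0,0]]'; python3 st.py
python3 -m crank '[[0.15,0.003,0.0003,0,0],[0.15,0.002,0.0002,0,0],[0.15,0,0,0,0],[0.15,0,0,0,0],[0.15,0,0,0,0],[0.15,0,0,0,0],[0.15,0,0,0,0],[0.15,0,0,0,0]]'; python3 st.py
python3 - <<'E'
from h import *
snap('wrist','w11')
E
```

```text
clock: 12.23
position: [0.5793, -0.0613, 0.0218]
ee_rot: [3.137, 0.168, 0.0]
force: [-0.4, 0.5, -0.5]
width: 0.151
t 12.2333 pos [ 0.5793 -0.0613  0.0218] rack mm [-14.2  24.6] xang 6.12 down [ 0. -0. -1.] F [-0.4  0.5 -0.5] w 0.15073864521481797
clock: 12.9
position: [0.5813, -0.0611, 0.0218]
ee_rot: [3.137, 0.168, 0.0]
force: [-0.8, -0.3, 0.1]
width: 0.149
t 12.9 pos [ 0.5813 -0.0611  0.0218] rack mm [-12.2  24.5] xang 6.12 down [ 0. -0. -1.] F [-0.8 -0.3  0.1] w 0.14921288727873172
```

View pics/w11.png

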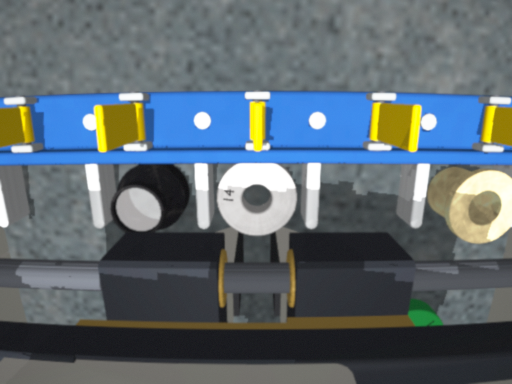

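```bash
cat > rg.py <<'E'
import sys
from h import *
z=np.load('rack.npz'); R,t=z['R'],z['t']; rk=lambda p:(R.T@(p[:2]-t)*1000).round(1)
f=sys.argv[1]; im=load(f)[0]; g=cv2.inRange(im,(130,130,130),(255,255,255)); g[:140]=0;g[236:]=0;g[:,214:302]&=255; g[:,:214]=0;g[:,302:]=0
c=max(cv2.findContours(g,0,2)[0],key=cv2.contourArea); print(cv2.boundingRect(c)); (u,v),r=cv2.minEnclosingCircle(c)
p=ray(f,[[u,v],[u+r,v]],.012);print((u,v,r),'dia',2*np.linalg.norm(p[0]-p[1]),'rack',rk(p[0]))
b=cv2.inRange(cv2.cvtColor(im,cv2.COLOR_RGB2HSV),(100,150,80),(125,255,255))
for col in (215,235,290,300): 
    vs=np.where(b[:,col])[0]; print('blue bottom',col,vs.max(), 'as z24',rk(ray(f,[[col,vs.max()+.5]],.024)[0]),'as z0',rk(ray(f,[[col,vs.max()+.5]],.012)[0]))
E
python3 rg.py w11
python3 - <<'E'
from h import *
import cv2
im=load('w11')[0][80:240,160:360]; cv2.imwrite('pics/w11c.png',cv2.resize(im[:,:,::-1],None,fx=4,fy=3.7,interpolation=cv2.INTER_CUBIC))
E
```

```text
(217, 163, 80, 73)
(256.37939453125, 195.81407165527344, 40.208011627197266) dia 0.03761994333189632 rack [15.9 24.5]
blue bottom 215 163 as z24 [33.5 41.8] as z0 [31.2 43.3]
blue bottom 235 162 as z24 [33.9 33.4] as z0 [31.7 34.2]
blue bottom 290 162 as z24 [33.9 10.4] as z0 [31.7  9.1]
blue bottom 300 162 as z24 [33.9  6.2] as z0 [31.7  4.6]
```

View pics/w11c.png

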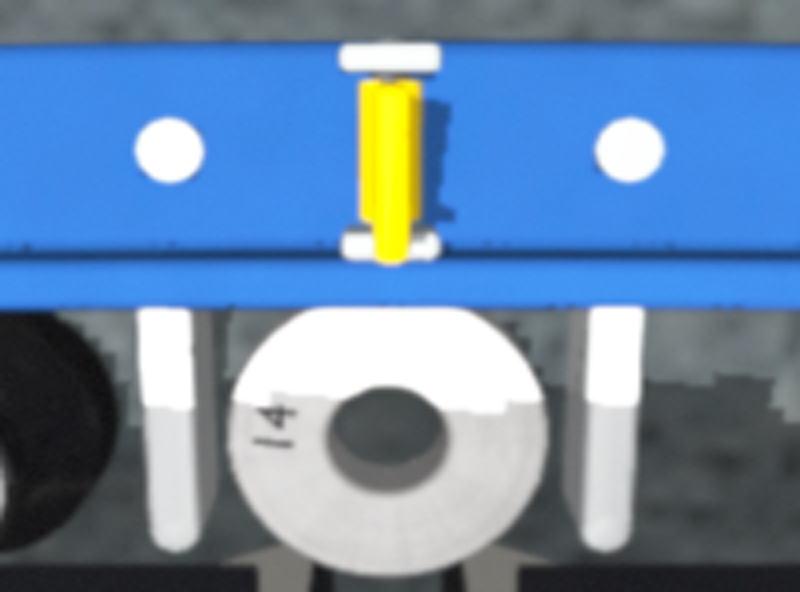

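```bash
python3 -m crank '[[0.15,0.003,0.0003,0,0],[0.15,0.001,0.0001,0,0],[0.15,0,0,0,0],[0.15,0,0,0,0],[0.15,0,0,0,0],[0.15,0,0,0,0],[0.15,0,0,0,0],[0.15,0,0,0,0]]'; python3 st.py
python3 - <<'E'
from h import *
snap('wrist','w12')
im=load('w12')[0][80:240,160:360]; cv2.imwrite('pics/w12c.png',cv2.resize(im[:,:,::-1],None,fx=4,fy=3.7,interpolation=cv2.INTER_CUBIC))
z=np.load('rack.npz'); R,t=z['R'],z['t']
for f in('w11','w12'):
  im=load(f)[0]; g=im.min(2)>120
  for v in range(188,206,3):
    x=np.where(g[v,212:303])[0]+212; print(f,v,x.min(),x.max(),end=' ; ')
E
python3 rg.py w12
```

```text
clock: 13.62
position: [0.5819, -0.061, 0.0215]
ee_rot: [3.137, 0.168, -0.003]
force: [-5.8, -0.5, 2.0]
width: 0.149
t 13.6167 pos [ 0.5819 -0.061   0.0215] rack mm [-11.6  24.5] xang 6.12 down [-0.002 -0.    -1.   ] F [-5.8 -0.5  2. ] w 0.149351103571049
w11 188 218 295 ; w11 191 217 295 ; w11 194 217 296 ; w11 197 217 296 ; w11 200 217 296 ; w11 203 217 295 ; w12 188 218 295 ; w12 191 217 295 ; w12 194 217 296 ; w12 197 217 296 ; w12 200 217 296 ; w12 203 217 296 ; (217, 164, 80, 72)
(254.71017456054688, 196.30677795410156, 41.95246887207031) dia 0.039194747396762694 rack [16.3 25.2]
blue bottom 215 164 as z24 [33.8 41.8] as z0 [31.4 43.3]
blue bottom 235 164 as z24 [33.8 33.4] as z0 [31.4 34.2]
blue bottom 290 164 as z24 [33.8 10.4] as z0 [31.4  9.1]
blue bottom 300 164 as z24 [33.8  6.2] as z0 [31.4  4.6]
```

View pics/w12c.png

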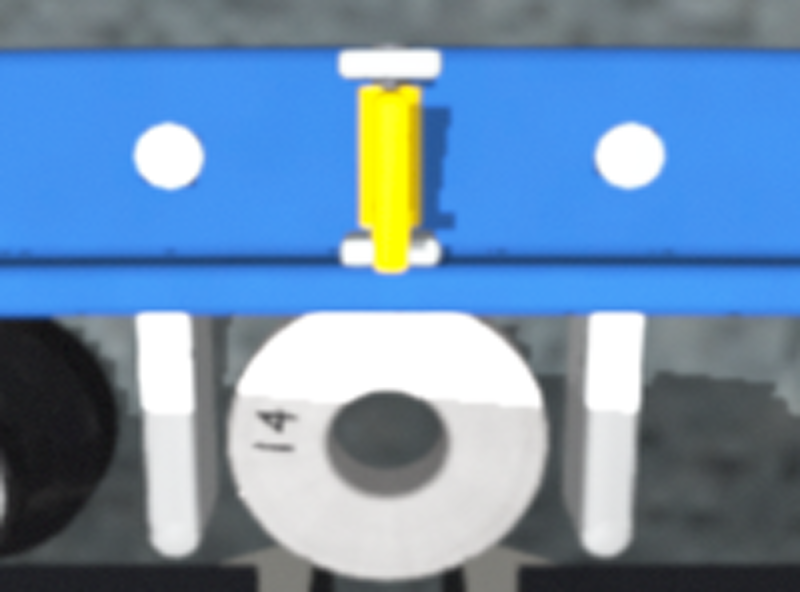

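Run:
```python
from h import *
z=np.load('rack.npz'); R,t=z['R'],z['t']; rk=lambda p:(R.T@(p[:2]-t)*1000).round(2)
im=load('w12')[0]
# ring outer contour without the hidden front: fit ellipse to outer points rows 172-232
g=(im.min(2)>115).astype(np.uint8); pts=[]
for v in range(172,226):
    x=np.where(g[v,212:303])[0]+212; pts+= [(x.min()-.5,v),(x.max()+.5,v)]
P=ray('w12',pts,.012); q=np.array([rk(p) for p in P])
A=np.c_[2*q,np.ones(len(q))]; s=np.linalg.lstsq(A,(q**2).sum(1),rcond=None)[0]; r=np.sqrt(s[2]+s[0]**2+s[1]**2); print('centre',s[:2],'r',r,'resid',np.std(np.hypot(*(q-s[:2]).T)-r))
# divider front end (crop 175,555) & (605,555)
for uv in((160+175/4,80+556/3.7),(160+605/4,80+556/3.7)): print('div end',rk(ray('w12',[uv],.018)[0]))
```

```text
centre [16.500411   23.94966139] r 21.116775659446283 resid 1.4996703697350742
div end [ 1.74 48.79]
div end [ 1.7  -0.95]
```

Run:
```python
from h import *
from scipy.optimize import least_squares
z=np.load('rack.npz'); R,t=z['R'],z['t']; rk=lambda p:(R.T@(p[:2]-t)*1000).round(2)
for f in('w8','w12'):
    im=load(f)[0]; g=(im.min(2)>115).astype(np.uint8); pts=[]
    for v in range(172 if f=='w12' else 165,226):
        x=np.where(g[v,212:303])[0]+212; pts+= [(x.min()-.5,v),(x.max()+.5,v)]
    # rear edge rows near centre
    q=np.array([rk(p) for p in ray(f,pts,.012)])
    s=least_squares(lambda p:np.hypot(q[:,0]-p[0],q[:,1]-p[1])-19,(15,24) if f=='w12' else(-46,26),loss='soft_l1',f_scale=.2); print(f,s.x,np.median(abs(s.fun)))
print('rear',rk(ray('w12',[(257,80+578/3.7)],.012)[0]))
```

```text
w8 [-46.35928933  26.29070537] 0.21813199898060098
w12 [15.23455761 24.41568052] 2.260894851455136
rear [-3.79 24.14]
```

Ring to tool offset was 27.4 mm in w8 (27.2 predicted). The ring's rear edge now reads −5.5 after removing the camera offset, against −6 when home. The fingers are still about 4 mm short of the dividers, so the 5.8 N comes from the ring on the back wall. Backing straight off, then lifting.

```bash
python3 -m crank '[[0.15,-0.005,-0.0005,0,0],[0.15,-0.012,-0.0013,0,0],[0.15,-0.018,-0.0019,0,0],[0.15,-0.025,-0.0027,0,0],[0.15,-0.025,-0.0027,0,0],[0.15,-0.015,-0.0015,0,0],[0.15,0,0,0,0],[0.15,0,0,0,0]]'; python3 st.py
python3 -m crank '[[0.15,0,0,0.05,0],[0.15,0,0,0.08,0],[0.15,0,0,0.08,0],[0.15,0,0,0.08,0],[0.15,0,0,0.08,0],[0.15,0,0,0.08,0],[0.15,0,0,0,0],[0.15,0,0,0,0]]'; python3 st.py
python3 - <<'E'
from h import *
snap('wrist','w13'); snap('scene','s13')
im=load('s13')[0][130:240,190:330]; cv2.imwrite('pics/s13c.png',cv2.resize(im[:,:,::-1],None,fx=5.4,fy=5.4,interpolation=cv2.INTER_CUBIC))
E
```

```text
clock: 14.33
position: [0.5426, -0.0653, 0.022]
ee_rot: [3.137, 0.167, 0.0]
force: [0.6, -0.5, -0.4]
width: 0.151
t 14.3333 pos [ 0.5426 -0.0653  0.022 ] rack mm [-51.2  24.5] xang 6.11 down [ 0. -0. -1.] F [ 0.6 -0.5 -0.4] w 0.15099358132942797
clock: 15.0
position: [0.5446, -0.0651, 0.2039]
ee_rot: [3.137, 0.168, 0.008]
force: [-0.4, 0.3, -0.7]
width: 0.147
t 15.0 pos [ 0.5446 -0.0651  0.2039] rack mm [-49.2  24.5] xang 6.12 down [ 0.005 -0.    -1.   ] F [-0.4  0.3 -0.7] w 0.14744298121321678
```

View pics/w13.png

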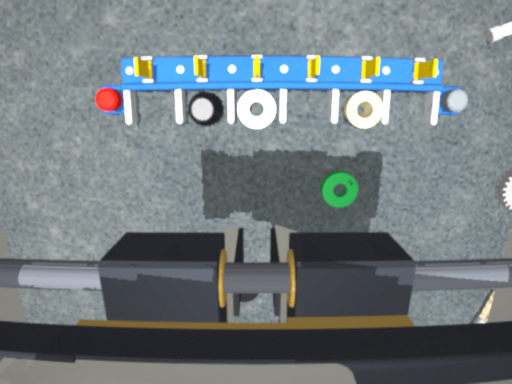

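View pics/s13c.png

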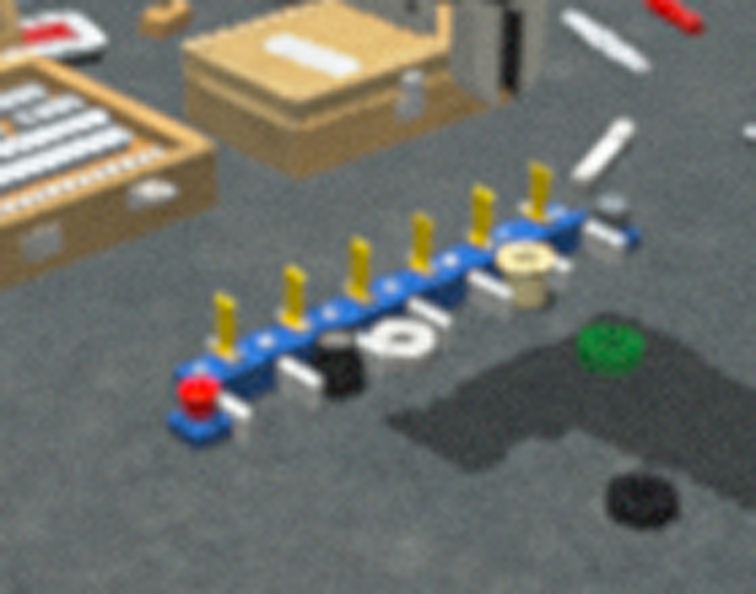

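Run:
```python
from h import *
z=np.load('rack.npz'); R,t=z['R'],z['t']; rk=lambda p:(R.T@(p[:2]-t)*1000).round(2)
f='w13';im=load(f)[0]
g=im.min(2); h=g[95:125,245:268]; 
m=(g[98:122,246:267]<170).astype(np.uint8); n,l,s,c=cv2.connectedComponentsWithStats(m); 
for i in range(1,n):
    if s[i,4]>15: print('hole',c[i]+[246,98],s[i],rk(ray(f,[c[i]+[246,98]],.010)[0]))
v=np.where(g[80:140,257]>170)[0]+80; print(v.min(),v.max(),'rear',rk(ray(f,[(257,v.max()+.5)],.012)[0]))
for col in(231,283): 
    v=np.where(g[80:140,col]>170)[0]+80; print('div end',v.max(),rk(ray(f,[(col,v.max()+.5)],.018)[0]))
b=cv2.inRange(cv2.cvtColor(im,cv2.COLOR_RGB2HSV),(100,150,80),(125,255,255)); 
for col in(240,272): print('wall',rk(ray(f,[(col,np.where(b[:,col])[0].max()+.5)],.024)[0]))
print(arm.observe()['clock'])
cv2.imwrite('pics/w13c.png',cv2.resize(im[40:140,190:330,::-1],None,fx=5.5,fy=5.5,interpolation=cv2.INTER_CUBIC))
```

```text
hole [256.         108.58730159] [  4   5  13  12 126] [14.6  24.53]
80 129 rear [-5.51 23.56]
div end 124 [-0.19 48.61]
div end 123 [ 0.75 -1.44]
wall [33.16 39.29]
wall [33.15  9.75]
15.1
```

View pics/w13c.png

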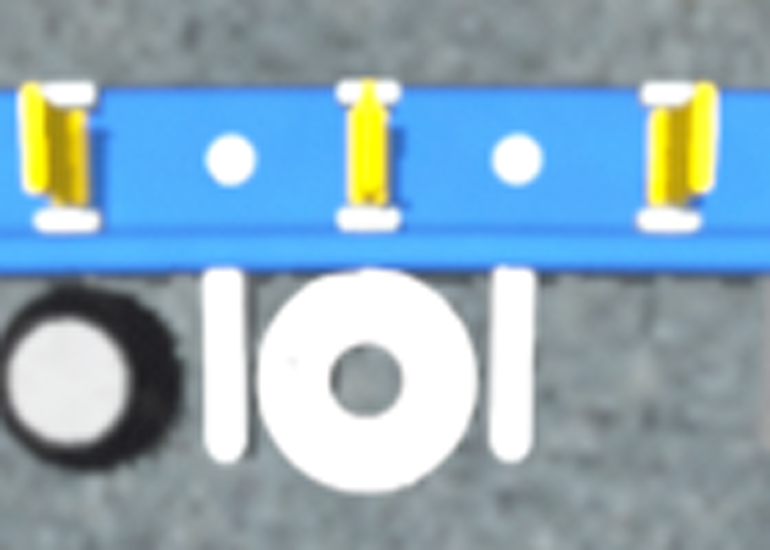

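The hole centre is 18.6 mm from the wall edge, against a 19 mm radius, so the ring is home and centred. The tool is 0.2 m up and clear of everything.

```bash
python3 -c "
from cell import arm
print(arm.sign_off())"
```

```text
the job is handed in; nothing more can be done
None
```

The job is done and handed in at about 15 s, well inside the 58 s limit.

- **Tabs:** I swept the shut fingertip from the red-knob end at 45 mm height. It bent tabs 1, 2 and 3 in turn, and I lifted off before tab 4. I saw tabs 1 and 3 bent, but took no picture while tab 2 was bent. It was passed at the same height, and the next picture showed it upright again. All six tabs stand upright now.
- **Ring:** I pushed the steel ring over the table with slightly opened fingers into the third gap, next to the loupe. I stopped when the force rose to 5.8 N against the back wall, then backed straight off and lifted.
- **Last checks:** The ring's centre measures 18.6 mm from the wall, against a 19 mm radius, and it lies centred in the gap. The loupe, the bush and the green and black rings look unmoved. The gripper ended clear, about 0.2 m up.
- **Disagreements:** The wrist camera read the rack about 1–2 mm deeper than the top view, within the stated calibration, so I measured the ring against the wall itself. One circle fit on the ring was spoiled by the dividers and I discarded it.

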